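# Cover the annealing pot and hold the kiln lid open for loading

## Task

We are about to load the cold kiln: set the loose cover on the annealing pot so that it sits seated and level, lowering it on rather than dropping it, and let go of it. Then give the kiln lid a tug by its handle before you touch the catch, and if the catch turns out to hold it, slide the catch's knob back to free it. Raise the lid by its handle to 45 degrees or more and finish still holding it there, since it falls shut by itself and I want to lift the pot in; keep the pot upright and leave everything else on the bench where it is.

Things in the scene. Friction and masses are not known exactly. Their poses are not given: they have to be found in the camera images.
- pot: Annealing pot: round dark steel pot holding copper tube pieces, loose, 0.35 to 0.7 kg, upright. Outside 100 mm across, mouth 92 mm inside, 70 mm high, wall 4 mm. Origin: centre of its underside; z up. The pieces in it stay clear of the cover.
- cover: Loose steel pot cover, 0.17 to 0.35 kg, lying right way up on its step. Origin: centre of the step's underside, z up. Step 85 mm across, 8 mm deep, chamfered, drops into the pot's mouth with 3.5 mm to spare all round; disc 112 mm across from z 8 to 12 mm; neck 14 mm; knob 24 mm across from z 23 to 44 mm. Seated, the disc lies flat on the pot's rim and the origin is 62 mm above the pot's underside.
- kiln: Small top-loading electric kiln, a grey steel box 220 deep (x), 240 wide (y), 150 mm high without its lid, fixed. Origin: centre of its underside, on the table. Its front looks along its own -x, roughly to the robot; the control panel and dial stand out up to 25 mm on the lower front. The lid on top is hinged along the far edge.
- lid_hinge (a point): Point on the lid's hinge axis, middle of the kiln's far top edge: (113, 0, 152) mm in the kiln's frame. The axis runs along the kiln's y.
- lid (a joint): Angle of the kiln lid, rad: 0 shut, grows as its front edge is raised, stop at 1.3. 226 mm from hinge to front edge, 240 mm wide, 30 mm thick (top face 182 mm above the table when shut), 1 kg with its fittings: when free, about 8 N at the handle raises it. It falls shut from any angle when let go.
- lid_handle: Bar handle on the lid: round dark wooden bar 12 mm across, 100 mm long, along the kiln's y, on two posts, its centre 45 mm above the lid's top face. Origin: middle of the bar; shut, at (-52, 55, 227) mm in the kiln's frame, i.e. 165 mm in front of the hinge axis and 75 mm above it. The frame turns with the lid; the bar can turn between gripping fingers.
- catch_case: Dark steel catch case on the lid at its front right corner: 78 mm long from the front edge back, 40 mm wide, 24 mm high. Origin: middle of its front lower edge, (-113, -80, 182) mm in the kiln's frame when shut. Its hidden tongue may or may not reach forward into the keeper; it looks the same either way.
- slide_knob (a point): Top centre of the catch's round brass slide knob, 16 mm across, standing 32 mm above the case's top face (206 mm above the table, lid shut). At the start at (-83, -80, 238) mm in the kiln's frame.
- slide (a joint): Travel of the slide knob, m: 0 forward (as at the start), 0.022 fully back, i.e. moved along the kiln's +x, away from the kiln's front. It moves with about 3 N and stays where it is left. From 0.016 on the tongue is drawn in; it does not come out again by itself.
- keeper: Steel keeper box fixed to the kiln's front facing the catch: 25 mm deep, 46 mm wide, 28 mm high, top level with the case's top, 3 mm in front of the lid. Origin inside it, at (-129, -80, 188) mm in the kiln's frame. With the tongue caught in it the lid lifts only some 2 mm (0.01 rad) and holds fast; else it rises freely.
- copper_cup: Bystander, to be left alone: small bellied copper cup, 58 mm across, 55 mm high, standing near the pot. Origin: centre of its underside.
- ferrule: Bystander, to be left alone: copper tube piece, 40 mm across, 28 mm high, standing near the cover. Origin: centre of its underside.
- offcut: Bystander, to be left alone: bent copper offcut, 55 x 35 mm, 19 mm high, lying to the right of the kiln. Origin: centre of its underside.
- goggles: Bystander, to be left alone: orange-framed safety goggles, about 160 mm wide, 110 mm deep, 52 mm high, lying at the back. Origin: underside, below the bridge between the lenses.
- hammer: Bystander, to be left alone: hammer with wooden handle, 260 mm long, lying across the front of the bench, 26 mm high. Origin: centre of its underside.
- flux_jar: Bystander, to be left alone: white jar with steel cap, 64 mm across, 85 mm high, at the back. Origin: centre of its underside.
- wire_brush: Bystander, to be left alone: wooden-handled brush, 200 mm long, 20 mm high, lying at the right. Origin: centre of its underside.
There are look-alikes about, which are no part of the job. What is shaped like the pot but green is not meant. Leave any blue look-alike of the cover alone.

How it is judged:
By the outcome, as a careful person would: the job done as asked, in the order asked, and still so for the second after the job is handed in, while the arm keeps its last pose, push and grip.
It also fails if it takes over 72 s, if anything falls off the work surface, if the arm or the gripper's body presses on something with over 40 N, if the wrist force passes 120 N, or if a joint passes its speed limit or range.

## Robot

A 6-joint arm with a two-finger parallel gripper is mounted at the origin on the work surface. World frame = base frame: x ahead of the robot, y to its left, z up, the work surface at z = 0. Lengths are in mm, angles in rad, forces in N, time in s.
With the tool pointing down it reaches from about 350 to 925 mm from the base axis. Payload 6.4 kg.
Tool frame: the origin (TCP) lies on the centre line of the jaws, within the pads' length; the fingertips stand 22 mm ahead of it and the grasp point (between the pads) lies 3 mm ahead of it; z points along the fingers, y is the direction in which the jaws open and shut (so a half turn about z gives the same grasp; the last joint's range is limited). The gripper opens to 94 mm and grips with 3 to 60 N. Pads are 16 mm wide; open, the fingers measure 119 mm over their backs; the gripper's body (75 mm by 177 mm) begins 78 mm behind the grasp point.
Start: joints at [-1.499, 0.245, 1.558, -0, 1.339, -0.174], TCP at [158.17, -630.473, 227.455] pointing down, gripper open.
Joint ranges: [-3.13, 3.13], [-1.02, 2.26], [0.13, 2.54], [-0.95, 4.09], [0.21, 2.88], [-2.74, 2.74]. Speed limits (rad/s): [2.57, 2.57, 3.14, 3.14, 3.14, 3.14].

## Interface

Orientations are given as a 3x3 rotation matrix whose columns are the frame's x, y, z axes.
In Python, from bench import manip, fingers, telemetry, cams gives the robot as it stands. Calls block until the motion is done:
- manip.goto(position, orientation): joint-space move of the TCP to a pose.
- manip.move_straight(position, frame=None, feed=150, threshold=None): straight line of the TCP; frame=None keeps the orientation; feed is the mean speed in mm/s. With threshold (N) it stops when the force on the tool has changed by that much, and returns True; else False.
- manip.move_joints(angles): joint-space move.
- fingers.move_gripper(opening, strength=None): finger opening in mm; strength is the grip in N (None keeps the last); returns when the fingers have stopped.
- manip.pause(seconds).
- manip.ik(position, orientation): joint angles nearest the present ones, or None.
- telemetry.observe(): the state.
- cams.grab_frame(name): name is "side" or "top" or "wrist"; returns a dict with "image" (400x640x3 uint8, blue, green, red), "range_z" (400x640 float32, mm along the optical axis (not along the pixel's ray), 0 where there is no reading), "vertical_fov" (degrees; the focal length in pixels is half the picture's height over the tangent of half this angle, whatever the lens; pixels are square), "cx", "cy" (the principal point, pixels), "R" (3x3) and "t" (3): a world point X has camera coordinates R X + t. Camera axes: x right, y down, z forward; pixel columns grow to the right and rows downward; lengths in mm; the calibration is good to about 2 mm. A picture is of the moment at which its call begins.
A pose or a line that the arm cannot do raises manip.MotionError and nothing moves.
- manip.job_done(): hands the job in, once; it reports no verdict.
The state is a dict: "time": time; "joints": joint angles; "qd": joint speeds; "joint_efforts": joint torques, N m; "ee_pos": TCP position; "eef_rot": TCP orientation; "contact_force": force on the tool from outside, world axes, zero at the start; "wrist_torque": the same for the moment, N m; "finger_gap": finger opening in mm.
Only numpy, scipy, OpenCV 4.12 (cv2) and the standard library are available. Lean on these libraries where they do the work, as an engineer would, in place of code of your own. Each camera call takes 0.05 s, during which the arm holds its last target. There are 200 camera calls.

## Working session

There is one attempt and no reset: what is moved stays moved. The work goes in short steps, each a Python script; the robot and the scene stay as the last script left them, time stands still between calls to the robot, and variables do not carry over. Pictures are saved under pics/ and viewed, about 8 in all and at most 12, crops included, and the job is handed in when it is done.

```bash
ls; mkdir -p pics; cat > h.py <<'E'
import numpy as np, cv2, pickle
from bench import manip, fingers, telemetry, cams
def grab(n,f=None):
    d=cams.grab_frame(n)
    if f: cv2.imwrite('pics/%s.png'%f,d['image']); pickle.dump(d,open('pics/%s.pkl'%f,'wb'))
    return d
def pts(d):
    "world points of all pixels, 400x640x3, from depth (nan if none)"
    z=d['range_z'].astype(float).copy(); z[z<=0]=np.nan
    f=200/np.tan(np.radians(d['vertical_fov'])/2)
    v,u=np.mgrid[:400,:640]
    c=np.stack([(u-d['cx'])/f*z,(v-d['cy'])/f*z,z],-1)
    return (c-np.array(d['t']).ravel())@np.array(d['R'])
def ray(d,u,v,h):
    "pixel ray onto plane z=h"
    f=200/np.tan(np.radians(d['vertical_fov'])/2); R=np.array(d['R']); t=np.array(d['t']).ravel()
    o=-R.T@t; r=R.T@np.array([(u-d['cx'])/f,(v-d['cy'])/f,1]); return o+r*(h-o[2])/r[2]
def down(yaw):
    "tool down; jaw (y) axis at world angle yaw"
    y=np.array([np.cos(yaw),np.sin(yaw),0]); z=np.array([0,0,-1.]); return np.stack([np.cross(y,z),y,z],1)
E
python3 - <<'E'
from h import *
a=grab('top','top0');b=grab('side','side0')
for d in(a,b): print(d['vertical_fov'],d['cx'],d['cy'],-np.array(d['R']).T@np.array(d['t']).ravel(), (d['range_z']>0).mean())
print(telemetry.observe())
E
```

```text
pics
50.87629739127726 319.97024021134035 197.76358961175376 [ 274.26929733  -36.83384129 1623.04232717] 0.9960078125
42.43157139644683 321.36994533800305 203.09503692757343 [ -89.05004027 -833.22880162 1299.28812613] 0.995953125
{'time': 0.1, 'joints': array([-1.49908473e+00,  2.45757918e-01,  1.55889906e+00, -3.93614950e-05,
        1.33871215e+00, -1.74124663e-01]), 'qd': array([ 0.00147303, -0.00149755, -0.00258871,  0.00036389, -0.00172183,
       -0.00019407]), 'joint_efforts': array([ 1.97527393e-04, -4.16915452e+01, -3.15524840e+01,  6.86839619e-02,
        3.09533416e-02, -5.67058567e-05]), 'ee_pos': array([ 158.13184473, -629.94013283,  226.44303977]), 'eef_rot': array([[ 9.69931957e-01,  2.43376193e-01, -1.65492458e-04],
       [ 2.43376100e-01, -9.69930381e-01,  1.76916504e-03],
       [ 2.70056491e-04, -1.75624662e-03, -9.99998421e-01]]), 'contact_force': array([0.51493169, 0.18621945, 0.14511505]), 'wrist_torque': array([-0.02540397,  0.02060663, -0.00504323]), 'finger_gap': 93.88173684943617}
```

View pics/top0.png

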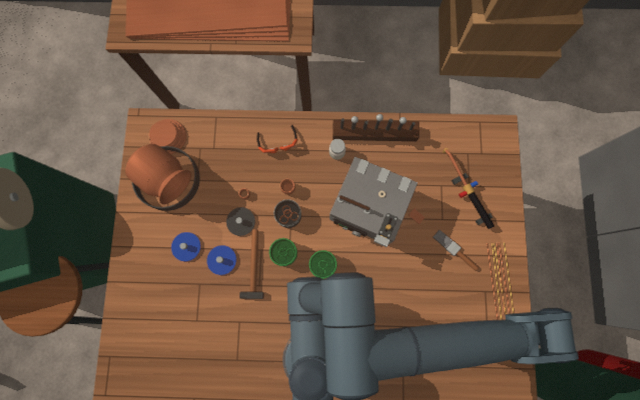

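View pics/side0.png

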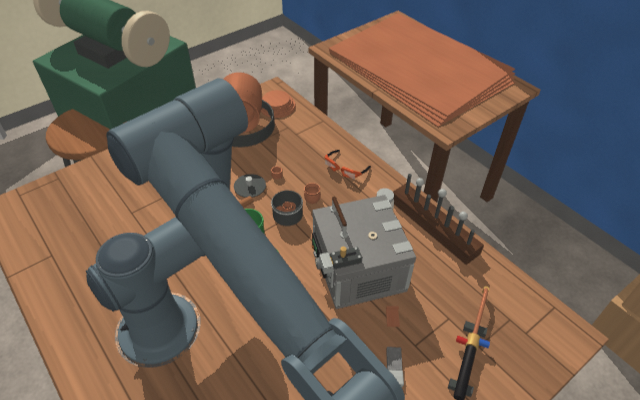

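The candidates in the top view are:
- Pot: dark at (288,213). The green ones at (284,252) and (323,264) are look-alikes.
- Cover: grey at (240,221). The blue ones at (186,247) and (222,261) are look-alikes.
- Kiln: (373,201), with the handle bar near (355,196) and the brass knob near (388,227).

The side view agrees. I'll measure these and check them in one crop.

```bash
python3 - <<'E'
from h import *
a=pickle.load(open('pics/top0.pkl','rb'));P=pts(a);im=a['image']
c=cv2.resize(im[150:280,215:425],None,fx=3.8,fy=3.8,interpolation=cv2.INTER_CUBIC);cv2.imwrite('pics/crop0.png',c)
v,u=np.mgrid[:400,:640]
def box(x0,x1,y0,y1): return (u>=x0)&(u<x1)&(v>=y0)&(v<y1)
def rep(n,m):
    p=P[m];
    q=np.float32(p[:,:2]);(c,r)=cv2.minEnclosingCircle(q)
    print(n,m.sum(),'med',np.nanmedian(p,0).round(1),'circ',np.round(c,1),round(r,1),'z',np.nanpercentile(p[:,2],[5,50,95]).round(1))
Z=P[...,2]
rep('pot rim',box(268,306,195,232)&(Z>62)&(Z<78))
rep('cover disc',box(220,258,203,240)&(Z>5)&(Z<20))
rep('cover all',box(220,258,203,240)&(Z>25)&(Z<60))
lid=box(325,425,150,250)&(Z>176)&(Z<188);q=np.float32(P[lid][:,:2]);print('lid',cv2.minAreaRect(q),np.median(P[lid][:,2]))
h=box(325,425,150,250)&(Z>220)&(Z<245)
n,l,s,ce=cv2.connectedComponentsWithStats(h.astype('uint8'))
for i in range(1,n):
    if s[i,4]>3: print(s[i],P[l==i].mean(0).round(1),cv2.minAreaRect(np.float32(P[l==i][:,:2])))
rep('cup',box(278,300,176,198)&(Z>30));rep('ferr',box(235,253,186,201)&(Z>15))
E
```

```text
pot rim 127 med [530.  121.   68.9] circ [527.8 118.3] 51.6 z [63.4 68.9 75.4]
cover disc 684 med [496.4 303.8  12.3] circ [495.1 309. ] 100.5 z [ 5.8 12.3 18. ]
cover all 67 med [489.3 294.5  31.9] circ [467. 273.] 54.8 z [25.7 31.9 48.6]
lid ((555.5501098632812, -188.48114013671875), (240.88014221191406, 253.78494262695312), 67.34365844726562) 182.69829763433282
[339 195  31  15 114] [ 540.7 -123.2  232.2] ((541.3904418945312, -123.46786499023438), (109.77062225341797, 12.768235206604004), 68.6554946899414)
[385 224   6   6  22] [ 460.7 -235.5  235.3] ((460.509765625, -236.0081024169922), (13.899604797363281, 13.555164337158203), 45.498390197753906)
cup 93 med [631.1 122.1  48.8] circ [635.5 123.2] 28.9 z [31.9 48.8 58. ]
ferr 43 med [609.7 294.6  26.7] circ [608.  294.5] 20.3 z [17.1 26.7 32.8]
```

View pics/crop0.png

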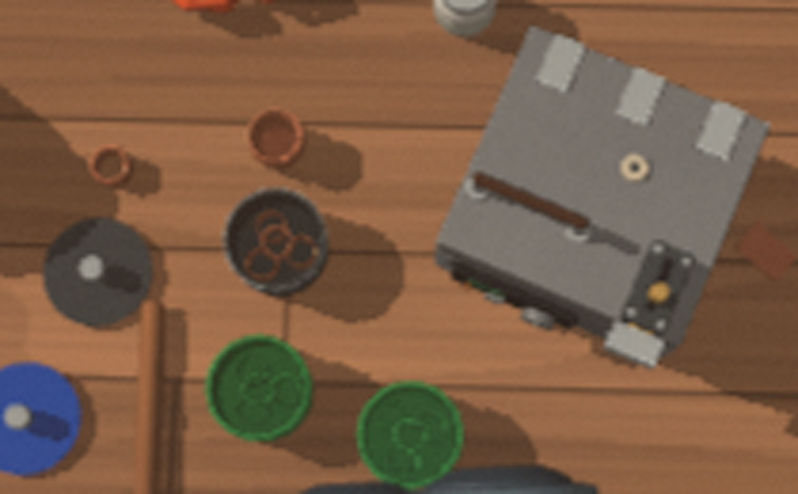

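The crop confirms the choices: grey cover at crop (98,272) with its knob at (91,267), dark pot with copper pieces at (276,240), handle bar from (480,180) to (585,222), brass knob at (658,292). The measured handle-to-knob vector fits the given geometry at a kiln yaw of about -22.5°. Next I move over the cover at a safe height.

```bash
python3 - <<'E'
from h import *
s=telemetry.observe(); p=s['ee_pos'].copy()
manip.move_straight([p[0],p[1],430],feed=250)
D=down(-np.pi/4)
manip.goto([495,300,400],D)
fingers.move_gripper(60,30)
manip.move_straight([495,300,230],feed=200)
d=grab('wrist','w1'); f=200/np.tan(np.radians(d['vertical_fov'])/2)
print(telemetry.observe()['time'],telemetry.observe()['ee_pos'],-np.array(d['R']).T@d['t'],f)
P=pts(d);Z=P[...,2]
for lo,hi in((40,50),(8,18)):
    m=(Z>lo)&(Z<hi); n,l,st,ce=cv2.connectedComponentsWithStats(m.astype('uint8'))
    for i in range(1,n):
        if st[i,4]>150: q=P[l==i]; c,r=cv2.minEnclosingCircle(np.float32(q[:,:2])); print(lo,st[i],np.median(q,0).round(1),np.round(c,1),round(r,1))
E
```

```text
6.2583 [495.92651031 300.36081966 231.84152751] [551.77680803 356.36044341 388.57866381] 304.6888662874096
40 [558  38  39  52 627] [773.3 205.1  46.8] [781.  204.3] 30.1
40 [607  94  33  30 448] [789.  135.6  47.1] [790.6 128.2] 22.0
40 [113 111  23  23 401] [397.3 504.7  43.5] [396.5 505.2] 12.2
40 [312 177  20  20 318] [499.1 300.8  43.5] [499.  300.5] 11.8
40 [487 191  30  35 165] [628.1 142.2  42.5] [632.7 128.7] 23.1
40 [495 195  40  38 332] [643.7 103.8  46.8] [635.4 119.1] 23.5
40 [188 226  20  19 296] [350.4 364.6  43.6] [349.4 364.3] 12.0
40 [404 235  66  31 255] [541.3 161.2  44.9] [539.8 140.9] 41.0
40 [429 260  27  26 288] [527.6 116.   46.5] [527.6 115.5] 16.4
40 [322 303  62  16 271] [414.5 162.5  44.9] [402.7 145.7] 40.5
40 [320 352  64  18 344] [351.6  90.5  45.3] [368.4 112.6] 42.3
8 [540  44  41  44 380] [780.6 195.4  13.7] [786.  201.6] 31.6
8 [  92   71   96   98 6619] [402.1 503.7  11.7] [396.5 505.3] 56.5
8 [587  89  41  31 244] [794.7 134.1  12.9] [799.7 129.6] 30.2
8 [ 277  136   89   88 5695] [501.8 303.9  11.6] [498.6 300.6] 56.0
8 [ 163  185   87   81 4989] [354.4 366.4  11.7] [349.1 364.8] 56.6
8 [494 196  24  29 266] [643.2 100.4  12.4] [639.4 108.5] 21.0
8 [263 224  80  67 240] [414.  252.3  15. ] [401.9 241.6] 66.9
8 [398 226  60  30 201] [540.2 161.1  13.2] [539.4 140.9] 40.8
8 [453 249  17  38 156] [549.7  74.8  13.4] [547.3  84.1] 27.8
8 [316 290  66  27 247] [411.1 165.8  12.8] [392.5 138.7] 46.8
8 [364 368  43  23 208] [359.9  21.5  13.6] [346.9  10.5] 36.7
```

View pics/w1.png

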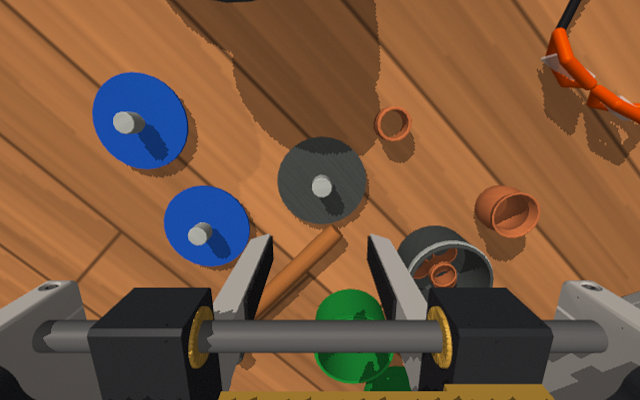

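The wrist view shows the cover at (322,180) with its knob at (321,186). That gives knob centre (499.0, 300.5), top at 43.5 mm and radius 12, and disc radius 56, all as described. The hammer end at (340,235) is outside the finger paths. I'll measure the pot's rim from above, then pick.

```bash
cat > rim.py <<'E'
from h import *
def fit(q):
    A=np.c_[2*q,np.ones(len(q))]; s=np.linalg.lstsq(A,(q**2).sum(1),rcond=None)[0]; return s[:2],np.sqrt(s[2]+s[:2]@s[:2])
def rim(d,c0):
    P=pts(d);m=(abs(P[...,2]-70)<4)&(np.hypot(P[...,0]-c0[0],P[...,1]-c0[1])<65)&(np.hypot(P[...,0]-c0[0],P[...,1]-c0[1])>30)
    q=P[m][:,:2]
    for _ in range(4):
        c,r=fit(q); e=abs(np.hypot(*(q-c).T)-r); q=q[e<max(3,2*np.median(e))]
    return c,r,len(q),P[m][:,2].mean(),np.sort(np.degrees(np.arctan2(*(q-c).T[::-1])))[::max(1,len(q)//10)].round()
E
python3 - <<'E'
from rim import *
D=down(-np.pi/4)
manip.move_straight([528,118,230],feed=250)
d=grab('wrist','w2');print(rim(d,(528,118)))
manip.move_straight([499,300.5,230],feed=250)
manip.move_straight([499,300.5,70],feed=150)
manip.move_straight([499,300.5,39],feed=60,threshold=8)
g0=telemetry.observe();fingers.move_gripper(0,40);manip.pause(.2)
s=telemetry.observe();print(s['ee_pos'],s['finger_gap'],s['contact_force'])
manip.move_straight([499,300.5,60],feed=50)
manip.move_straight([499,300.5,200],feed=150);manip.pause(.3)
s=telemetry.observe();print(s['time'],s['ee_pos'],s['finger_gap'],s['contact_force'])
E
```

```text
(array([528.32214377, 115.6111224 ]), np.float64(47.63710803470288), 1143, np.float64(69.06640884777318), array([-179., -143., -106.,  -69.,  -32.,    6.,   39.,   71.,  106.,
        141.,  179.]))
[499.08014763 300.50122933  39.10504369] 23.3438773550371 [-0.01985243 -0.83100084  1.10246209]
12.7917 [498.75669297 300.38416083 199.35030828] 22.64752499245776 [-0.71761928 -0.24144797 -2.35068964]
```

Gap 23 mm and about 2.4 N of weight show the cover is held. The pot rim fits at (528.3, 115.6) with radius 47.6, where 48 is expected. Now I lower it on.

```bash
python3 - <<'E'
from rim import *
x,y=528.3,115.6
manip.move_straight([x,y,200],feed=200)
manip.move_straight([x,y,125],feed=150)
d=grab('wrist','w3')
manip.pause(.2)
hit=manip.move_straight([x,y,99],feed=20,threshold=5)
s=telemetry.observe();print(s['time'],hit,s['ee_pos'],s['contact_force'],s['wrist_torque'],s['finger_gap'])
E
```

```text
15.8583 True [528.14804628 115.57436871 101.04687285] [-0.89212039  0.71103586  4.2106333 ] [-0.09051374 -0.03051985  0.01484066] 22.928194106406973
```

View pics/w3.png

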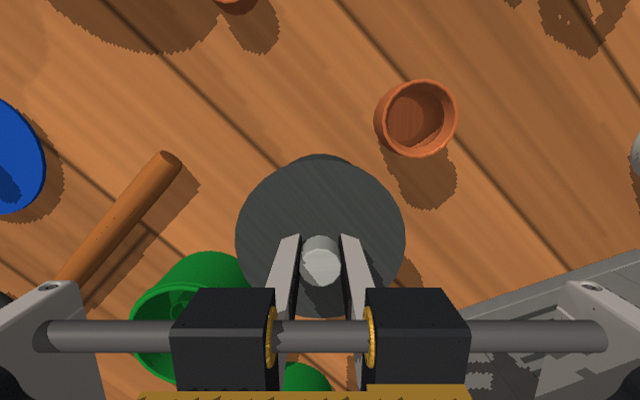

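The picture before lowering showed the cover level in the jaws over the pot, with its centre near (320,240). Contact came at z 101.05 against 101.1 expected for seated. I'll release, back off and check the disc's height.

```bash
python3 - <<'E'
from rim import *
x,y=528.3,115.6
fingers.move_gripper(50,30)
manip.move_straight([x,y,150],feed=100)
manip.move_straight([x,y,290],feed=250)
d=grab('wrist','w4');P=pts(d)
r=np.hypot(P[...,0]-x,P[...,1]-y);m=(r<52)&(abs(P[...,2]-74)<6)&(r>25);q=P[m]
n=np.linalg.lstsq(np.c_[q[:,:2]-[x,y],np.ones(len(q))],q[:,2],rcond=None)[0]
print('disc plane',n,len(q)); m=(abs(P[...,2]-74)<5)&(r<75);print(cv2.minEnclosingCircle(np.float32(P[m][:,:2])))
k=(abs(P[...,2]-106)<4)&(r<30);print('knob',P[k].mean(0))
# onto the kiln: view handle
th=-np.radians(22.5);D=down(th)
manip.goto([540,-123,400],D)
d=grab('wrist','w5');P=pts(d);Z=P[...,2];C=-np.array(d['R']).T@d['t'];print(telemetry.observe()['time'],C)
m=(Z>218)&(Z<245);nn,l,st,ce=cv2.connectedComponentsWithStats(m.astype('uint8'))
for i in range(1,nn):
    if st[i,4]>80: print(st[i],P[l==i].mean(0).round(1),P[l==i][:,2].max().round(1),cv2.minAreaRect(np.float32(P[l==i][:,:2])))
m=(abs(Z-182)<4);print(cv2.minAreaRect(np.float32(P[m][:,:2])),Z[m].mean())
E
```

```text
disc plane [-5.55884078e-04  4.18408742e-04  7.35814091e+01] 4146
((527.6271362304688, 115.74504089355469), 55.97512435913086)
knob [528.05767895 116.10432759 105.5221978 ]
18.9583 [570.61671015 -49.0264915  555.38948201]
[ 318  144   11   98 1033] [ 542.5 -123.3  231.2] 234.6 ((541.7077026367188, -125.85057830810547), (109.76451873779297, 11.400270462036133), 67.39134979248047)
[291 292  14  20 223] [ 462.8 -236.4  232.7] 239.2 ((461.3253479003906, -238.7115936279297), (15.835580825805664, 15.205718040466309), 45.46668243408203)
((566.5401611328125, -196.55711364746094), (239.54962158203125, 229.458251953125), 67.51528930664062) 181.8369302690119
```

View pics/w5.png

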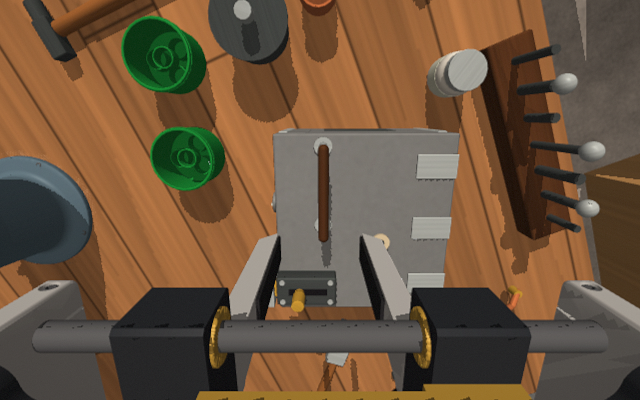

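The cover is seated: disc plane at 73.6 mm (74 expected), tilt below 0.001, centre within 1 mm of the pot's. In the picture the handle bar runs from (323,140) to (323,240) and the brass knob is at (298,298). Handle and knob agree at yaw -22.5° to within 2 mm. Now I grip the handle and tug.

```bash
cat > kiln.py <<'E'
from rim import *
TH=-np.radians(22.5);D=down(TH);c,s_=np.cos(TH),np.sin(TH)
K=np.array([569.,-195.2]);
def kw(x,y,z): return np.array([K[0]+c*x-s_*y,K[1]+s_*x+c*y,z])
def arc(th,dz=3.,off=(0,0)):  # TCP pose target for lid angle th, dz above bar
    a=np.arctan2(75,165)+th;r=np.hypot(75,165)
    return kw(113-r*np.cos(a)+off[0],55,152+r*np.sin(a)+dz+off[1])
def st(t=''):
    s=telemetry.observe();print(t,round(s['time'],2),s['ee_pos'].round(1),s['contact_force'].round(1),round(s['finger_gap'],1));return s
E
python3 - <<'E'
from kiln import *
fingers.move_gripper(50,30)
h=arc(0);print(h)
manip.move_straight(h+[0,0,60],D,feed=200)
print(manip.move_straight(h,feed=80,threshold=8));st('down')
fingers.move_gripper(0,40);manip.pause(.3);st('grip')
hit=manip.move_straight(arc(.04),feed=15,threshold=18);s=st('tug %s'%hit)
manip.pause(.2);st()
E
```

```text
[ 542.00585309 -124.48708723  230.        ]
False
down 20.77 [ 542.3 -124.6  230.5] [ 0.4  0.7 -0.3] 50.2
grip 21.77 [ 542.2 -124.6  230.1] [ 2.8 -0.8  0.1] 10.8
tug True 22.16 [ 542.3 -124.6  230.1] [ 0.5 -0.  -2.3] 10.8
 22.36 [ 542.3 -124.6  230.1] [-1.5 -1.   1.3] 11.1
```

The threshold stop came with no motion and no lasting force, so it was only a transient. I'll repeat the tug in small steps and read the force at each.

```bash
python3 - <<'E'
from kiln import *
for i in range(1,9):
    hit=manip.move_straight(arc(.005*i),feed=15);manip.pause(.15);s=st('%d %s'%(i,hit))
    if abs(s['contact_force'][2])>25: break
E
```

```text
1 False 22.76 [ 542.3 -124.6  230.1] [ 3.2 -1.5 -7.6] 10.9
2 False 23.16 [ 542.6 -124.7  231. ] [  4.8  -2.  -10.9] 10.4
3 False 23.56 [ 542.7 -124.8  231.2] [  5.   -2.4 -12.3] 10.8
4 False 23.96 [ 542.7 -124.8  231.2] [  5.5  -2.1 -14.4] 11.0
5 False 24.36 [ 542.7 -124.8  231.3] [  4.7  -2.6 -16.1] 11.0
6 False 24.76 [ 542.7 -124.8  231.3] [  5.7  -3.1 -20.5] 11.1
7 False 25.16 [ 542.7 -124.8  231.3] [  5.9  -2.2 -20.8] 10.6
8 False 25.56 [ 542.7 -124.8  231.4] [  5.9  -2.4 -25.1] 10.4
```

The command rose 6.6 mm, the handle moved only about 1.3 mm, and the force climbed to 25 N. The catch holds, so I lower, release and slide the knob back.

```bash
python3 - <<'E'
from kiln import *
manip.move_straight(arc(0),feed=30);manip.pause(.2);st('low')
fingers.move_gripper(45,30)
manip.move_straight(arc(0)+[0,0,60],feed=150)
k=kw(-83,-80,234);print(k)
manip.move_straight(k+[0,0,50],feed=200)
print(manip.move_straight(k,feed=60,threshold=8));st('at knob')
fingers.move_gripper(0,15);manip.pause(.2);a=st('grip')
for x in (8,16,22,24):
    manip.move_straight(kw(-83+x,-80,234),feed=30);manip.pause(.15);s=st(x)
    if np.linalg.norm(s['contact_force'][:2])>18: break
p=s['ee_pos']-a['ee_pos'];print('travel',p[0]*c+p[1]*s_)
fingers.move_gripper(45,30)
p=s['ee_pos'];manip.move_straight([p[0],p[1],290],feed=100)
manip.move_straight(arc(0)+[0,0,140],feed=200)
d=grab('wrist','w6');P=pts(d);im=cv2.cvtColor(d['image'],cv2.COLOR_BGR2HSV)
m=(P[...,2]>228)&(P[...,2]<245)&(im[...,0]>10)&(im[...,0]<30)&(im[...,1]>100)
q=P[m][:,:2].mean(0)-K if m.any() else None
print('knob kiln xy',m.sum(),q is not None and (q[0]*c+q[1]*s_,-q[0]*s_+q[1]*c));st()
E
```

```text
low 26.15 [ 542.3 -124.6  230.2] [ 5.7 -1.6 -8.8] 10.8
[ 461.70332421 -237.34763771  234.        ]
False
at knob 29.23 [ 461.9 -237.6  234.5] [-0.5  0.8  0.4] 44.9
grip 30.0 [ 462.3 -237.6  234.2] [ 4.7 -2.  -2. ] 15.4
8 30.57 [ 468.9 -240.3  234.1] [-3.6  1.6  3.6] 15.4
16 31.13 [ 477.1 -243.7  234.2] [1.2 1.1 2.1] 15.9
22 31.63 [ 482.2 -245.8  234.1] [-1.8  1.6  4.1] 15.8
24 32.03 [ 482.9 -246.1  234.1] [-6.1  3.3  7.7] 15.8
travel 22.301434058041906
knob kiln xy 1067 (np.float64(-52.76658169460402), np.float64(43.44539164775444))
 34.37 [ 541.4 -125.1  368.8] [-0.2  0.2 -0.5] 44.8
```

View pics/w6.png

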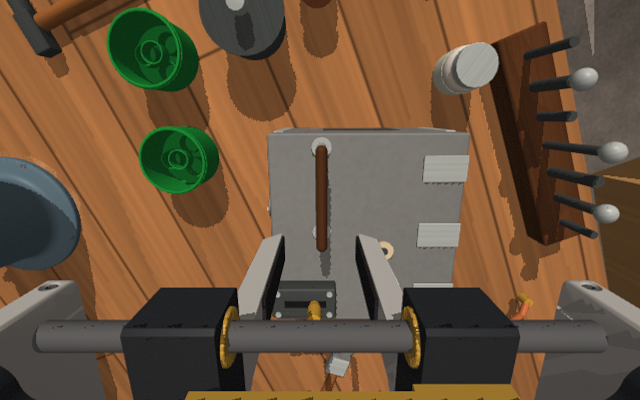

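The slide travelled 22.3 mm, its full travel. In the picture the knob has moved back in its slot to (314,310). Now I regrip the handle and raise the lid along its arc.

```bash
python3 - <<'E'
from kiln import *
manip.move_straight(arc(0)+[0,0,50],feed=200)
print(manip.move_straight(arc(0),feed=80,threshold=8))
fingers.move_gripper(0,45);manip.pause(.2);st('grip')
for i in range(1,25):
    manip.move_straight(arc(.04*i),feed=40);
    s=telemetry.observe()
    if i<4 or i%3==0: st('%.2f'%(.04*i)); print((s['ee_pos']-arc(.04*i)).round(1))
    if np.linalg.norm(s['contact_force'])>30: st('HIGH');break
manip.pause(.5);st('end');grab('side','side1');grab('top','top1')
E
```

```text
False
grip 36.58 [ 542.3 -124.6  230.2] [ 2.  -1.6 -0.8] 10.6
0.04 36.92 [ 544.4 -125.5  235. ] [  4.7  -1.6 -11.7] 11.0
[-0.5  0.2 -1.5]
0.08 37.25 [ 547.7 -126.9  242.3] [  3.7  -1.8 -12.1] 10.6
[-0.3  0.1 -0.7]
0.12 37.58 [ 551.4 -128.4  249.4] [  3.8  -1.4 -11.5] 10.5
[ 0.  -0.   0.2]
0.24 38.58 [ 562.7 -133.   267.8] [-5.6  2.1 -5.3] 10.7
[-0.1  0.1  0.7]
0.36 39.58 [ 575.8 -138.4  284.4] [-6.5  2.7 -3.5] 10.4
[-0.4  0.3  1.1]
0.48 40.58 [ 590.7 -144.5  299.5] [-7.3  3.6 -1.3] 11.0
[-0.5  0.4  1.8]
0.60 41.58 [ 607.6 -151.5  313. ] [-7.9  3.4  2.7] 10.8
[-0.1  0.3  2.9]
0.72 42.58 [ 625.9 -159.   324.2] [-7.9  3.5  4.5] 10.7
[0.4 0.1 4. ]
0.84 43.58 [ 644.9 -166.8  332.6] [-6.6  2.9  5.1] 10.6
[0.6 0.1 4.7]
0.96 44.58 [ 664.9 -175.1  338.4] [-5.1  2.4  5.5] 10.4
[ 1.2 -0.2  5.2]
end 45.08 [ 664.8 -175.1  338.3] [-5.7  1.7  5.4] 11.2
```

View pics/side1.png

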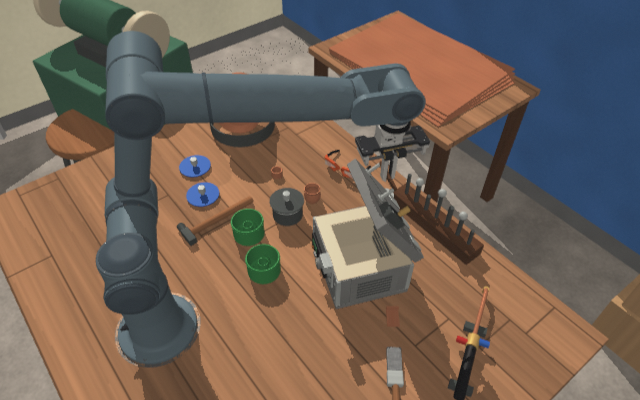

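The side view shows the lid raised with the gripper still on its handle at about (385,165), and the covered pot upright at (287,205). I'll check the lid's angle and the bystanders numerically, then hand in.

```bash
python3 - <<'E'
from kiln import *
a=pickle.load(open('pics/top0.pkl','rb'));b=pickle.load(open('pics/top1.pkl','rb'))
e=pickle.load(open('pics/side1.pkl','rb'));P=pts(e)
def kf(P): q=P[...,:2]-K; return np.stack([q[...,0]*c+q[...,1]*s_,-q[...,0]*s_+q[...,1]*c,P[...,2]],-1)
Q=kf(P);m=(abs(Q[...,1])<118)&(Q[...,0]>-60)&(Q[...,0]<125)&(Q[...,2]>185)&(Q[...,2]<330)
q=Q[m];ang=np.degrees(np.arctan2(q[:,2]-152,113-q[:,0]));
best=None;rng=np.random.default_rng(0)
for _ in range(500):
    A=q[rng.choice(len(q),3,False)];n=np.cross(A[1]-A[0],A[2]-A[0]);n/=np.linalg.norm(n)+1e-9
    k=(abs((q-A[0])@n)<2.5).sum()
    if abs(n[1])<.15 and (best is None or k>best[0]): best=(k,n)
k,n=best;n=n*np.sign(n[2]);print('lid plane',k,len(q),n.round(2),'angle',np.degrees(np.arctan2(abs(n[0]),n[2])).round(1))
# bystanders: height blobs off the table, before/after
def blobs(d):
    P=pts(d);Z=P[...,2];m=((Z>12)&(Z<95)).astype('uint8');n,l,s,ce=cv2.connectedComponentsWithStats(m)
    return [(P[l==i].mean(0)[:2],s[i,4]) for i in range(1,n) if s[i,4]>15]
A,B=blobs(a),blobs(b)
for p,w in A:
    j=min(B,key=lambda t:np.hypot(*(t[0]-p)));print(p.round(),w,'->',j[0].round(),j[1])
st()
E
```

```text
lid plane 588 862 [0.81 0.   0.58] angle 54.5
[754. 596.] 1334 -> [755. 596.] 1335
[ 853. -195.] 1825 -> [831. -80.] 668
[819. 119.] 110 -> [818. 119.] 105
[795. 219.] 112 -> [794. 219.] 108
[ 620. -581.] 704 -> [ 621. -581.] 705
[ 705. 1213.] 406 -> [ 705. 1213.] 408
[616. 546.] 487 -> [617. 546.] 475
[635. 123.] 120 -> [636. 123.] 117
[608. 294.] 48 -> [608. 294.] 51
[531. 120.] 337 -> [527. 118.] 671
[390. 266.] 979 -> [328. 238.] 503
[ 467. -128.] 127 -> [ 450. -176.] 54
[ 349. 1131.] 1772 -> [ 349. 1132.] 1774
[ 416. -510.] 414 -> [ 415. -511.] 416
[398. 507.] 387 -> [395. 509.] 403
[382. 132.] 296 -> [383. 131.] 298
[348. 367.] 370 -> [349. 366.] 428
[350. -16.] 166 -> [383. 131.] 298
[352. -17.] 23 -> [383. 131.] 298
[326. -24.] 39 -> [383. 131.] 298
[23. 94.] 30 -> [ 45. -57.] 328
[-32.  93.] 20 -> [ 45. -57.] 328
[  -64. -1078.] 418 -> [  -64. -1077.] 413
 45.18 [ 664.8 -175.   338.3] [-5.8  1.9  5.8] 10.5
```

```bash
python3 -c "
from h import *
print(manip.job_done())"
```

```text
the job is handed in; nothing more can be done
None
```

The job is handed in at about 45 s: the cover is on the pot, and the gripper is still holding the kiln lid open at about 54°.

- **Cover:** I lowered the grey cover onto the dark pot and let go. The disc measured 73.6 mm high where 74 means seated, tilted less than 0.1°, and within 1 mm of the pot's centre.
- **Tug:** I pulled the handle before touching the catch. The first pull stopped at once on a passing force reading. The repeat showed the catch holding, with only about 1.3 mm of rise at 25 N.
- **Catch:** I lowered the lid, let go, and slid the knob back 22.3 mm, its full travel.
- **Lid:** I raised it by the handle. The lid plane measured 54.5° in the side camera, against 55° commanded. The tool sat about 5 mm above the calculated path, with forces staying under about 13 N.
- **Other things on the bench:** In the before-and-after top views, the objects I could match one to one had moved by no more than about 3 mm, which is measurement noise. The hammer and the area behind the kiln could not be matched. The hammer had merged with the cover in the first view and the arm or open lid hid others, so for those I only have the pictures, which show nothing disturbed.

One automatic check failed: the colour mask for the slide knob picked up the wooden handle instead. I confirmed the slide from its measured travel, the picture and the lid opening freely.

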